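Balance-check weights from behind the sample bottles

ROBOT

A 6-joint arm with a two-finger parallel gripper is mounted at the origin on the work surface; the furniture and walls round the work are solid. World frame = base frame: x ahead of the robot, y to its left, z up, the work surface at z = 0. Lengths are in mm, angles in rad, forces in N, time in s.
With the tool pointing down it reaches from about 350 to 875 mm from the base axis. Payload 4.2 kg.
Tool frame: the origin (TCP) lies on the mounting face of the last link; the fingertips stand 173 mm ahead of it and the grasp point (between the pads) lies 155 mm ahead of it (tcp_to_grasp is the distance from the TCP to the grasp point, in mm); z points along the fingers, y is the direction in which the jaws open and shut (so a half turn about z gives the same grasp; the last joint's range is limited). The gripper opens to 85 mm and grips with 20 to 120 N. Pads are 22 mm wide; open, the fingers measure 114 mm over their backs; the gripper's body (76 mm by 85 mm) begins 54 mm behind the grasp point. The pads swing forward as they close: fully open they stand 13 mm farther back than shut.
Start: joints at [1.463, 0.385, 0.008, 0, -1.194, -0.259], TCP at [224.111, 583.416, 404.712] pointing down, gripper open.
Joint ranges: [-3.14, 3.14], [-1.21, 2.06], [-1.07, 1.41], [-3.16, 2.05], [-2.99, -0.16], [-3.1, 3.1]. Speed limits (rad/s): [2.79, 2.79, 3.14, 3.14, 3.14, 3.14].

INTERFACE

Orientations are given as a unit quaternion [x, y, z, w].
In Python, from bench import * gives the robot as it stands. The module is installed in compiled form; this text tells all that it offers.
- The arm moves only by the tool apply_moves, never from a script. Its arguments are lists of equal length, an entry for each row: "fingers": the closure, from 0 (fully open) to 1 (shut); "dp": the shift along the world's x, y, z in cm, a list of three; "yaw": the turn about the world's z in degrees. A call has 1 to 10 rows; each row is the pose to reach, as a shift and turn from the pose measured when the call began; what a row does not reach only later rows make up. A row lasts 1/10 s, in which the tool goes at most 50 mm and 8.59 degrees, less where a joint would pass 70% of its speed; a pose out of reach is approached as far as the arm can. A call with a gripper value outside its range is refused whole. The fingers move at their own pace and stop on an object; the grip force is fixed at half the most. Time passes only in rows, so rows that repeat a pose let the fingers close. It gives the time, the measured TCP pose, the force and the opening at its end, in the units of the state.
- read_state(): the state, without advancing time (a new reading comes with each control period).
- get_image(name): name is "side" or "top"; returns a dict with "color" (400x640x3 uint8, blue, green, red), "mtx" (3x3 intrinsics, pixels), "camera_from_world" (4x4, takes a point from world to camera coordinates). Camera axes: x right, y down, z forward; pixel columns grow to the right and rows downward; lengths in mm; the calibration is good to about 2 mm. A picture is of the moment at which its call begins. There is no depth.
- job_done(): hands the job in, once; it reports no verdict.
The state is a dict: "clock": time; "joints": joint angles; "joint_vel": joint speeds; "joint_efforts": joint torques, N m; "position": TCP position; "ee_rot": TCP orientation; "contact_force": force on the tool from outside, world axes, zero at the start; "wrist_torque": the same for the moment, N m; "gripper_width": finger opening in mm.
Only numpy, scipy, OpenCV 4.12 (cv2) and the standard library are available. Lean on these libraries where they do the work, as an engineer would, in place of code of your own. Each camera call takes 0.05 s, during which the arm holds its last target. There are 200 camera calls.

TASK

The two brass calibration weights stand on the green stand behind the red-capped and the black-capped sample bottle. Clear both bottles to the grey side tray, leaving the weights where they are; only then set the large weight in the middle of the blue pad and the small weight in the middle of the yellow pad; and when both weights are out, put each bottle back upright exactly where it stood on the stand at the start. Do not knock anything over or disturb the glass beaker.

Things in the scene. Friction and masses are not known exactly. Their poses are not given: they have to be found in the camera images.
- red_bottle_center (a point): Clear sample bottle with a red screw cap (fixed) and a green band, upright; 48 mm diameter, 90 mm tall, cap 43 mm diameter over the top 17 mm, about 0.1 kg. The point is on its axis half-way up (45 mm above its underside); z up. At the start it stands on one of the two front spots of the stand (which one varies). Gripped 60 mm or more above its underside, fingers clear the weights behind it.
- black_bottle_center (a point): Clear sample bottle with a black screw cap (fixed) and a red band; same shape and size as the red-capped one, about 0.08 kg. The point is on its axis half-way up (45 mm above its underside); z up. At the start it stands on the other front spot of the stand.
- large_weight_center (a point): Large brass calibration weight: round, 22 mm diameter, 36 mm tall, with a neck and knob, 0.1 kg. The point is on its axis half-way up (18 mm above its underside); z up. At the start it stands on one of the two back spots of the stand (which one varies).
- small_weight_center (a point): Small brass calibration weight: round, 18 mm diameter, 28 mm tall, with a neck and knob, 0.05 kg. The point is on its axis half-way up (14 mm above its underside); z up. At the start it stands on the other back spot.
- stand: Green painted board, fixed, 130 mm (its x, front to back) by 150 mm (its y), top 8 mm above the bench, with a 6 mm thick, 16 mm high lip along its back (+x) edge. Origin: centre of its underside; -x is its front, towards the robot. Thin white rings mark its spots: two for bottles (52 mm rings) at x = -26, y = +37 and -37 mm, two for weights (28 mm rings) at x = +27, y = +28 and -28 mm.
- side_tray: Grey shallow plastic tray, fixed, 190 mm (its x) by 105 mm (its y), walls 4 mm thick and 14 mm high, inner floor 4 mm above the bench. Origin: centre of its underside. There is room for both bottles side by side along its x, 45 mm either side of its middle.
- blue_pad: Blue round pad for the large weight, fixed, 56 mm diameter, top 6 mm above the bench, with a thin white ring round its middle. Origin: centre of its underside.
- yellow_pad: Yellow round pad for the small weight, fixed, same size and shape as the blue one: 56 mm diameter, top 6 mm above the bench. Origin: centre of its underside.
- glass_beaker_center (a point): Empty clear glass beaker, loose, 54 mm diameter, 68 mm tall; to be left alone. The point is on its axis half-way up (34 mm above the bench).
Things that resemble listed ones, but are neither listed nor needed, are in the scene too. There is more than one size of the part that bears large_weight_center; the job needs the smallest. Leave any orange look-alike of the part that bears black_bottle_center alone.

How it is judged:
By the outcome, as a careful person would: the job done as asked, in the order asked, and still so for the second after the job is handed in, with the robot touching nothing.
It also fails if it takes over 131 s, if anything falls off the work surface, if the arm or the gripper's body presses on something with over 40 N, if the wrist force passes 120 N, or if a joint passes its speed limit or range.

## Working session

There is one attempt and no reset: what is moved stays moved. The work goes in short steps, Python scripts to look and compute and a tool call to move; the robot and the scene stay as the last step left them, time stands still between calls to the robot, and variables do not carry over. Pictures are saved under pics/ and viewed, about 12 in all and at most 16, crops included, and the job is handed in when it is done.

Besides the shell and the picture viewer there is one more tool, called as name(argument=value, ...) on one line, values as JSON. apply_moves: Moves the arm, as the interface text tells. Its arguments: {"type":"object","properties":{"fingers":{"type":"array","items":{"type":"number"}},"dp":{"type":"array","items":{"type":"array","items":{"type":"number"}}},"yaw":{"type":"array","items":{"type":"number"}}},"required":["fingers","dp","yaw"]}

```bash
mkdir -p pics; cat > h.py <<'E'
from bench import *
import numpy as np, cv2
def ray(im,u,v,z):
    K=im["mtx"];T=np.array(im["camera_from_world"]);R=T[:3,:3];t=T[:3,3]
    c=-R.T@t; d=R.T@np.linalg.inv(K)@np.array([u,v,1.0])
    return c+d*(z-c[2])/d[2]
def proj(im,p):
    T=np.array(im["camera_from_world"]);q=im["mtx"]@(T[:3,:3]@np.array(p,float)+T[:3,3]);return q[:2]/q[2]
E
python3 - <<'E'
from h import *
for n in("top","side"):
    im=get_image(n);cv2.imwrite(f"pics/{n}0.png",im["color"])
    T=np.array(im["camera_from_world"]);print(n,im["mtx"].tolist(),(-T[:3,:3].T@T[:3,3]).round(),T[:3,:3].round(2).tolist())
s=read_state();print(s)
E
```

```text
top [[423.51415960181185, 0.0, 319.35448253914853], [0.0, 423.51415960181185, 201.66343993203122], [0.0, 0.0, 1.0]] [389. -25. 964.] [[-0.02, -1.0, -0.02], [-0.98, 0.02, -0.18], [0.19, 0.01, -0.98]]
side [[436.2788708339834, 0.0, 321.2175042255313], [0.0, 436.2788708339834, 193.35608159666313], [0.0, 0.0, 1.0]] [503. 655. 606.] [[-1.0, -0.05, -0.01], [-0.03, 0.62, -0.78], [0.04, -0.78, -0.62]]
{'clock': 0.1, 'joints': array([ 1.46260449e+00,  3.85470299e-01,  6.78293410e-03, -4.35195778e-04,
       -1.19397806e+00, -2.58559321e-01]), 'joint_vel': array([-0.0005893 ,  0.00038093,  0.00154254,  0.00278094,  0.00119632,
        0.00101408]), 'joint_efforts': array([-4.16761432e-04, -3.93318057e+01,  1.88929743e+01,  4.19799149e+00,
       -2.57112435e-03,  6.12462571e-06]), 'position': array([224.04226855, 583.27544077, 403.74426519]), 'ee_rot': array([ 9.83218673e-01, -1.82428418e-01, -1.31488315e-04,  9.47100058e-04]), 'contact_force': array([ 0.51370419,  0.38469192, -0.21582221]), 'wrist_torque': array([ 0.07324604,  0.02824308, -0.02526608]), 'gripper_width': 85.47024744754961}
```

View pics/top0.png

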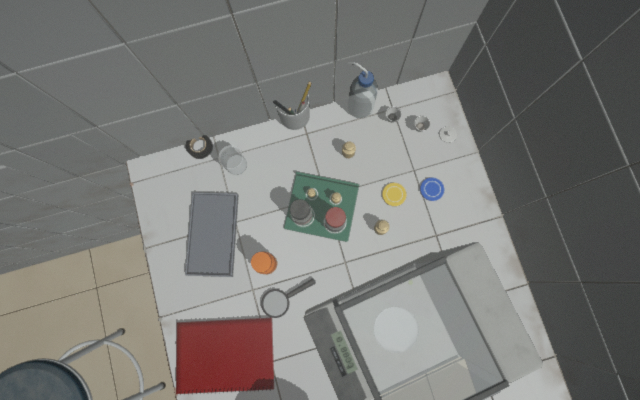

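View pics/side0.png

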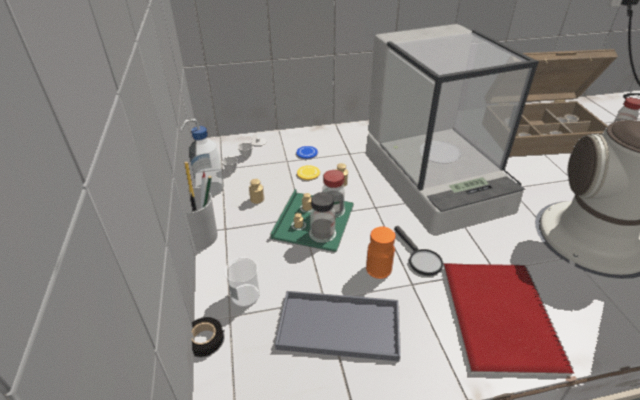

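The top view shows the stand at about (320,207), with the black cap at (301,210), the red cap at (336,216) and the weights at (312,193) and (336,199). The tray is at (213,233), the yellow pad at (394,194), the blue pad at (432,189) and the beaker at (233,160). The orange bottle and two loose weights are decoys.

```bash
cat > m.py <<'E'
from h import *
top=get_image("top");side=get_image("side")
def blob(im,lo,hi,win,n=0):
    x0,y0,x1,y1=win;h=cv2.cvtColor(im["color"],cv2.COLOR_BGR2HSV);m=cv2.inRange(h,lo,hi)
    k=np.zeros_like(m);k[y0:y1,x0:x1]=m[y0:y1,x0:x1]
    c=max(cv2.findContours(k,cv2.RETR_EXTERNAL,cv2.CHAIN_APPROX_NONE)[0],key=cv2.contourArea)
    return c
def hullpts(im,c,z): return np.array([ray(im,u,v,z)[:2] for u,v in cv2.convexHull(c)[:,0]+0.0],np.float32)
if __name__=="__main__":
    for nm,lo,hi,win,z in [("stand",(60,80,20),(95,255,255),(270,160,370,250),8),("tray",(100,15,30),(135,120,140),(180,185,245,280),14)]:
        p=hullpts(top,blob(top,lo,hi,win),z);r=cv2.minAreaRect(p);print(nm,r,cv2.boxPoints(r).round().tolist())
    for nm,lo,hi,win,z,im in [("yellow",(20,120,80),(35,255,255),(375,175,415,212),6,top),("blue",(105,120,60),(125,255,255),(412,170,450,208),6,top),
      ("yellowS",(20,120,80),(35,255,255),(290,160,325,185),6,side),("blueS",(105,120,60),(125,255,255),(290,140,325,160),6,side)]:
        print(nm,cv2.minEnclosingCircle(hullpts(im,blob(im,lo,hi,win),z)))
    for n,im,w in(("t",top,(270,160,450,245)),("s",side,(270,140,370,250))):
        c=im["color"][w[1]:w[3],w[0]:w[2]];f=4 if n=="t" else 5
        cv2.imwrite(f"pics/crop_{n}.png",cv2.resize(c,None,fx=f,fy=f,interpolation=cv2.INTER_CUBIC))
E
python3 m.py; python3 -c "
import cv2,numpy as np
a=cv2.imread('pics/crop_t.png');b=cv2.imread('pics/crop_s.png')
b=cv2.resize(b,None,fx=.5,fy=.5) if 0 else b[:,:]
o=np.zeros((600,800,3),np.uint8);a=cv2.resize(a[:, :400],(400,340));o[:340,:400]=a;b=cv2.resize(b,(400,440));o[:440,400:]=b;cv2.imwrite('pics/c1.png',o)"
```

```text
stand ((609.7301635742188, 38.40830612182617), (0.0, 0.0), 0.0) [[610.0, 38.0], [610.0, 38.0], [610.0, 38.0], [610.0, 38.0]]
tray ((502.7547607421875, 233.03607177734375), (103.9287338256836, 184.3779754638672), 87.10224151611328) [[408.0, 186.0], [592.0, 176.0], [597.0, 280.0], [413.0, 290.0]]
yellow ((583.4287719726562, -183.9484100341797), 26.147464752197266)
blue ((593.7051391601562, -271.79656982421875), 25.8720703125)
yellowS ((582.42626953125, -181.6929473876953), 27.71160125732422)
blueS ((591.7313232421875, -269.6043395996094), 26.54315948486328)
```

View pics/c1.png

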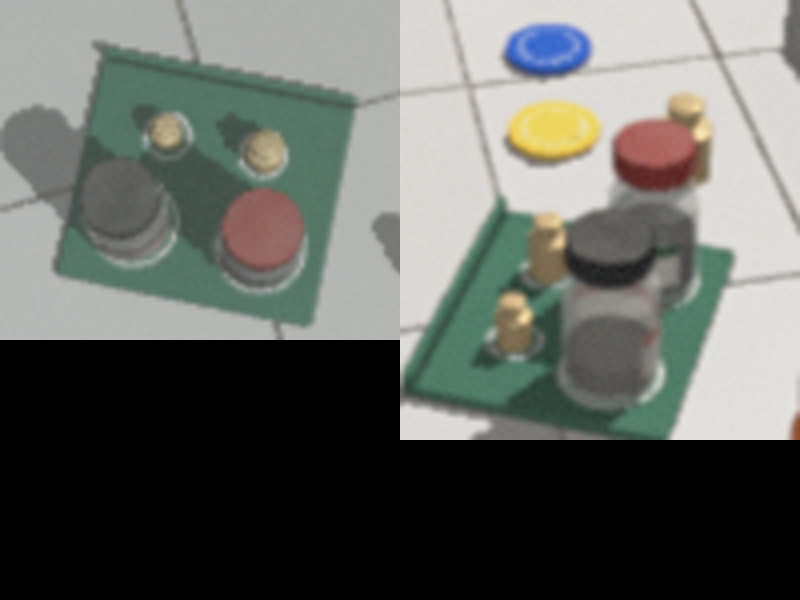

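The crops show the small weight at stand +y behind the black bottle, and the large weight at −y behind the red bottle. The first stand mask failed, so I am fixing that and measuring the caps and weights directly.

```bash
cat > m2.py <<'E'
from m import *
h=cv2.cvtColor(top["color"],cv2.COLOR_BGR2HSV);print(h[225,320],h[210,301],h[216,336],h[193,312],h[235,213])
c=blob(top,(55,60,20),(95,255,255),(270,160,370,250))
q=cv2.boxPoints(cv2.minAreaRect(c));hull=cv2.convexHull(c)
a=cv2.approxPolyDP(hull,5,True)[:,0];print(a.tolist())
# front corners z=8 ; back lip top z=16+? 
for u,v in a: print((u,v),[ray(top,u,v,z).round(1)[:2].tolist() for z in(8,16,24)])
def cir(nm,im,lo,hi,win,z):
    c=blob(im,lo,hi,win);print(nm,[np.round(x,1) for x in cv2.minEnclosingCircle(hullpts(im,c,z))],hullpts(im,c,z).mean(0).round(1))
cir("red",top,(0,70,60),(10,255,255),(322,200,352,232),98);cir("red2",top,(165,70,60),(180,255,255),(322,200,352,232),98)
cir("blk",top,(0,0,0),(180,70,75),(287,198,314,217),98)
cir("wS",top,(12,50,110),(30,255,255),(302,184,322,202),30)
cir("wL",top,(12,50,110),(30,255,255),(326,189,346,208),35)
for p in [(610,38,8)]: print(proj(top,p),proj(side,p))
E
python3 m2.py
```

```text
[ 75  69 118] [45  5 95] [  3  87 146] [ 21  70 182] [103  19 122]
[[357, 185], [346, 240], [285, 227], [297, 173]]
(np.int32(357), np.int32(185)) [[606.3, -100.4], [604.5, -99.7], [602.6, -99.1]]
(np.int32(346), np.int32(240)) [[479.7, -70.8], [479.0, -70.5], [478.2, -70.1]]
(np.int32(285), np.int32(227)) [[512.4, 66.8], [511.4, 66.0], [510.4, 65.3]]
(np.int32(297), np.int32(173)) [[638.4, 38.1], [636.3, 37.6], [634.2, 37.0]]
red [array([519.9, -46.2]), np.float64(20.6)] [521.  -45.2]Traceback (most recent call last):
  File "m2.py", line 10, in <module>
    cir("red",top,(0,70,60),(10,255,255),(322,200,352,232),98);cir("red2",top,(165,70,60),(180,255,255),(322,200,352,232),98)
                                                               ~~~^^^^^^^^^^^^^^^^^^^^^^^^^^^^^^^^^^^^^^^^^^^^^^^^^^^^^^^^^^^
  File "m2.py", line 9, in cir
    c=blob(im,lo,hi,win);print(nm,[np.round(x,1) for x in cv2.minEnclosingCircle(hullpts(im,c,z))],hullpts(im,c,z).mean(0).round(1))
  File "m.py", line 6, in blob
    c=max(cv2.findContours(k,cv2.RETR_EXTERNAL,cv2.CHAIN_APPROX_NONE)[0],key=cv2.contourArea)
ValueError: max() iterable argument is empty
```

```bash
sed -i '/^cir("red"/s/;.*//' m2.py; cat >> m2.py <<'E'
print("--side")
cir("redS",side,(0,70,60),(10,255,255),(315,165,352,188),98)
cir("redS-177",side,(170,70,60),(180,255,255),(315,165,352,188),98) if 0 else None
cir("wSS",side,(12,50,100),(30,255,255),(288,205,308,235),22)
cir("wLS",side,(12,50,100),(30,255,255),(300,188,313,215),26)
c=blob(side,(50,50,20),(95,255,255),(265,180,362,255));a=cv2.approxPolyDP(cv2.convexHull(c),5,True)[:,0]
for u,v in a: print((u,v),[ray(side,u,v,z).round(1)[:2].tolist() for z in(0,8,16,24)])
c=blob(side,(100,10,30),(135,120,150),(270,285,405,362));print(cv2.minAreaRect(hullpts(side,c,10)))
print("beaker",ray(top,233,152,68),ray(top,235,168,0),"bal",[ray(top,u,v,300).round() for u,v in((305,325),(440,245),(480,245),(540,370))])
# triangulate balance top corner: side (432,183)base etc
E
python3 m2.py
```

```text
[ 75  74 113] [30  8 92] [  2  88 145] [ 21  69 181] [107  15 122]
[[297, 173], [355, 184], [346, 240], [285, 227]]
(np.int32(297), np.int32(173)) [[638.4, 38.1], [636.3, 37.6], [634.2, 37.0]]
(np.int32(355), np.int32(184)) [[608.8, -95.8], [606.9, -95.3], [605.1, -94.7]]
(np.int32(346), np.int32(240)) [[479.7, -70.8], [479.0, -70.5], [478.2, -70.1]]
(np.int32(285), np.int32(227)) [[512.4, 66.8], [511.4, 66.0], [510.4, 65.3]]
red [array([519.9, -46.2]), np.float64(20.6)] [521.1 -45.2]Traceback (most recent call last):
  File "m2.py", line 11, in <module>
    cir("blk",top,(0,0,0),(180,70,75),(287,198,314,217),98)
    ~~~^^^^^^^^^^^^^^^^^^^^^^^^^^^^^^^^^^^^^^^^^^^^^^^^^^^^
  File "m2.py", line 9, in cir
    c=blob(im,lo,hi,win);print(nm,[np.round(x,1) for x in cv2.minEnclosingCircle(hullpts(im,c,z))],hullpts(im,c,z).mean(0).round(1))
  File "m.py", line 6, in blob
    c=max(cv2.findContours(k,cv2.RETR_EXTERNAL,cv2.CHAIN_APPROX_NONE)[0],key=cv2.contourArea)
ValueError: max() iterable argument is empty
```

```bash
sed -i 's/(180,70,75),(287,198,314,217)/(180,48,104),(285,195,316,225)/' m2.py; python3 m2.py | tail -n +7
```

```text
red [array([519.8, -46.3]), np.float64(20.6)] [520.8 -46.2]
blk [array([541.9,  24.7]), np.float64(37.3)] [534.   35.5]
wS [array([586.5,   5.5]), np.float64(9.3)] [586.8   5.5]
wL [array([572.7, -50.3]), np.float64(11.2)] [572.3 -50.8]
[297.17473353 184.88215854] [285.02026961 236.01376244]
--side
redS [array([514.8, -35.6]), np.float64(29.3)] [516.4 -33.5]
wSS [array([587.,   5.]), np.float64(21.6)] [587.4   6.5]
wLS [array([575. , -49.5]), np.float64(28.2)] [574.8 -51.2]
(np.int32(352), np.int32(203)) [[477.8, -79.8], [478.1, -70.1], [478.5, -60.4], [478.8, -50.7]]
(np.int32(335), np.int32(250)) [[510.8, 63.7], [510.7, 71.5], [510.6, 79.3], [510.5, 87.1]]
(np.int32(271), np.int32(237)) [[639.0, 33.8], [637.2, 42.0], [635.4, 50.3], [633.6, 58.5]]
(np.int32(295), np.int32(190)) [[606.4, -120.1], [605.0, -109.9], [603.7, -99.6], [602.3, -89.4]]
((500.4518127441406, 235.00010681152344), (112.5386734008789, 188.9998016357422), 87.25553894042969)
beaker [674.17347349 175.13965566  68.        ] [ 6.56354124e+02  1.84955751e+02 -1.13686838e-13] bal [array([325.,   9., 300.]), array([ 441., -203.,  300.]), array([ 440., -265.,  300.]), array([ 254., -336.,  300.])]
```

Everything is consistent with a stand centre of (554,−16) and a yaw of −13.5°. Targets:

| Item | x | y |
|---|---|---|
| Black bottle | 537.3 | 25.7 |
| Red bottle | 520 | −46.3 |
| Small weight | 587 | 5.5 |
| Large weight | 573 | −50.5 |
| Tray spots | 546.5 / 456.5 | 231.7 / 236.4 |

I will move above the black bottle with the jaws along stand x.

apply_moves(fingers=[0,0,0,0,0,0,0,0,0,0], dp=[[31.3,-55.8,-5],[31.3,-55.8,-5],[31.3,-55.8,-5],[31.3,-55.8,-5],[31.3,-55.8,-5],[31.3,-55.8,-5],[31.3,-55.8,-5],[31.3,-55.8,-5],[31.3,-55.8,-5],[31.3,-55.8,-5]], yaw=[-82.5,-82.5,-82.5,-82.5,-82.5,-82.5,-82.5,-82.5,-82.5,-82.5])

```text
clock: 1.5
position: [468.5, 146.8, 366.1]
ee_rot: [-0.617, 0.787, -0.0, 0.001]
contact_force: [0.7, 0.9, 0.3]
gripper_width: 85.5
```

apply_moves(fingers=[0,0,0,0,0,0], dp=[[6.9,-12.1,-2.1],[6.9,-12.1,-2.1],[6.9,-12.1,-2.1],[6.9,-12.1,-2.1],[6.9,-12.1,-2.1],[6.9,-12.1,-2.1]], yaw=[0.3,0.3,0.3,0.3,0.3,0.3])

```text
clock: 2.1
position: [537.3, 26.2, 345.3]
ee_rot: [-0.62, 0.785, -0.0, 0.001]
contact_force: [-0.8, 0.3, 0.6]
gripper_width: 85.6
```

```bash
python3 - <<'E'
from h import *
s=read_state();print(s['position'],s['joints'].round(2),s['clock'])
im=get_image("side");cv2.imwrite("pics/s1.png",cv2.resize(im["color"][60:280,220:460],None,fx=2.7,fy=2.7))
E
```

```text
[537.31267871  26.22914878 345.34239342] [ 0.35  0.29 -0.29 -0.   -0.99 -0.58] 2.1
```

View pics/s1.png

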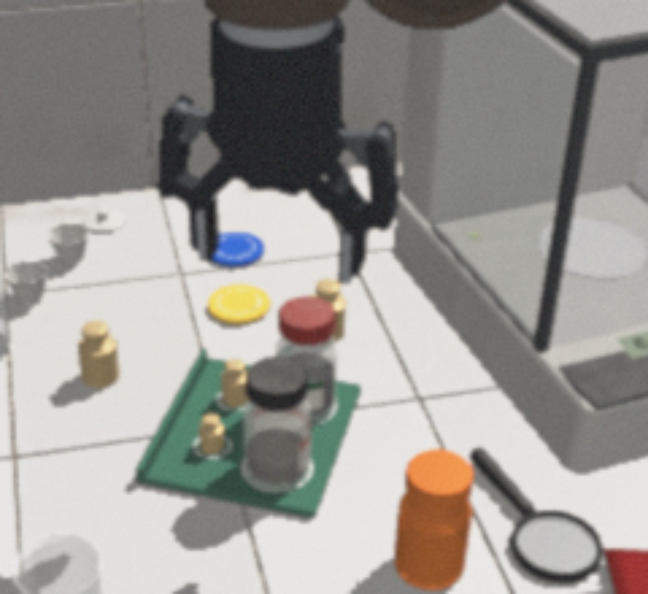

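The fingers straddle the black bottle (cap at about (276,378) in the crop). The bottles and weights have not moved. Descending to grip about 62 mm above the underside.

apply_moves(fingers=[0,0,0,0,0,0.6,0.8,0.8,0.8,0.8], dp=[[0,0,-3],[0,0,-6],[0,-0.05,-9],[0,-0.05,-12],[0,-0.05,-12],[0,-0.05,-12],[0,-0.05,-12],[0,-0.05,-12],[0,-0.05,-12],[0,-0.05,-12]], yaw=[0,0,0,0,0,0,0,0,0,0])

```text
clock: 3.15
position: [537.7, 26.4, 228.0]
ee_rot: [-0.62, 0.784, -0.001, 0.003]
contact_force: [-1.8, 1.3, 6.6]
gripper_width: 44.8
```

apply_moves(fingers=[0.8,0.8,0.8], dp=[[0,0,0],[0,0,0],[0,0,0]], yaw=[0,0,0])

```text
clock: 3.45
position: [537.7, 26.4, 228.3]
ee_rot: [-0.62, 0.784, -0.001, 0.003]
contact_force: [0.1, -0.3, -1.0]
gripper_width: 44.7
```

```bash
python3 - <<'E'
from h import *
im=get_image("side");cv2.imwrite("pics/s2.png",cv2.resize(im["color"][120:260,250:390],None,fx=4,fy=4))
E
```

```text
(no output)
```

View pics/s2.png

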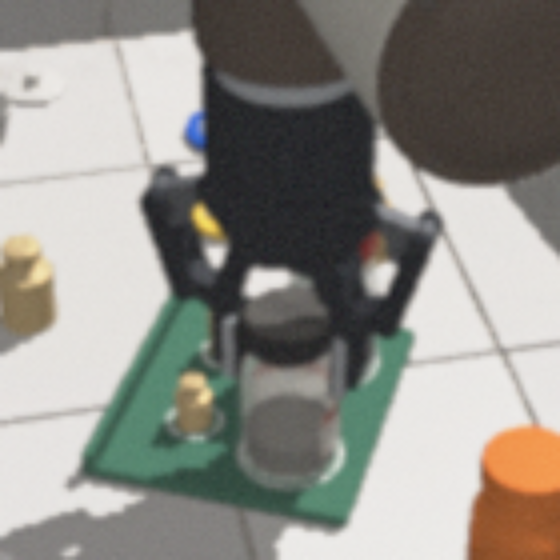

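The pads hold the bottle at cap and shoulder, and the small weight is untouched. Lifting and carrying to the tray.

apply_moves(fingers=[0.8,0.8,0.8,0.8,0.8,0.8,0.8,0.8,0.8,0.8], dp=[[0,0,2],[0,0,5],[0,0,9],[0,0,12],[0.2,4,12],[0.4,8,12],[0.7,12,12],[0.8,16,12],[0.9,20,12],[0.9,20.5,12]], yaw=[0,0,0,0,0,0,0,0,0,0])

```text
clock: 4.5
position: [546.7, 235.1, 347.5]
ee_rot: [-0.622, 0.783, -0.001, 0.003]
contact_force: [-0.3, 0.1, -1.3]
gripper_width: 44.9
```

```bash
python3 - <<'E'
from h import *
s=read_state();print(s['position'],s['contact_force'],s['gripper_width'])
im=get_image("side");cv2.imwrite("pics/s3.png",cv2.resize(im["color"][100:380,200:460],None,fx=2,fy=2))
E
```

```text
[546.66063958 235.05783866 347.49141703] [-0.34923692  0.10724935 -1.2683793 ] 44.85649225265495
```

View pics/s3.png

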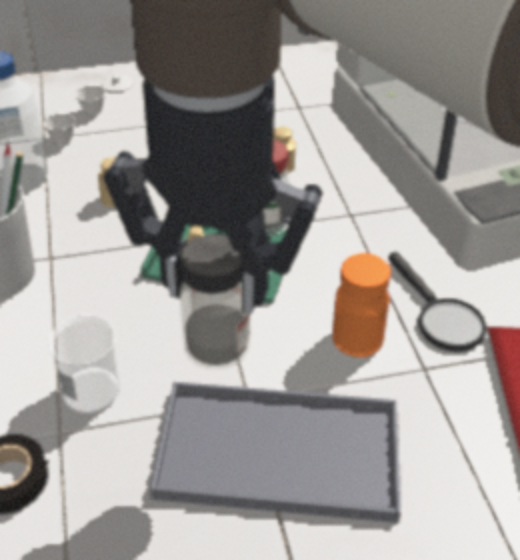

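The bottle is held upright above the tray, and the beaker is clear at the left. Lowering it.

apply_moves(fingers=[0.8,0.8,0.8,0.8,0.8,0.8,0.8,0.8], dp=[[0,-0.2,-3],[0,-0.2,-6],[0,-0.2,-9],[0,-0.2,-10.5],[0,-0.2,-11.5],[0,-0.2,-12],[0,-0.2,-12.2],[0,-0.2,-12.2]], yaw=[0,0,0,0,0,0,0,0])

```text
clock: 5.35
position: [546.8, 231.9, 225.9]
ee_rot: [-0.621, 0.784, -0.001, 0.003]
contact_force: [-0.2, -0.1, -0.7]
gripper_width: 44.8
```

apply_moves(fingers=[0.8,0.8,0.8,0.8], dp=[[0,0,-0.1],[0,0,-0.15],[0,0,-0.2],[0,0,-0.2]], yaw=[0,0,0,0])

```text
clock: 5.75
position: [546.7, 231.9, 224.2]
ee_rot: [-0.621, 0.783, -0.001, 0.003]
contact_force: [-0.5, -0.1, -0.2]
gripper_width: 44.7
```

apply_moves(fingers=[0.8,0.8,0.8,0.8], dp=[[0,0,-0.1],[0,0,-0.15],[0,0,-0.2],[0,0,-0.2]], yaw=[0,0,0,0])

```text
clock: 6.15
position: [546.7, 232.1, 224.0]
ee_rot: [-0.622, 0.783, -0.001, 0.004]
contact_force: [-3.4, -0.8, 8.8]
gripper_width: 44.8
```

Contact occurred at TCP z = 224, as predicted. Releasing and going above the red bottle.

apply_moves(fingers=[0.5,0.2,0,0,0,0,0,0,0,0], dp=[[0,0,0.05],[0,0,0.05],[0,0,0.05],[0,0,0.05],[0,0,3],[0,0,7],[0,0,11.5],[0,-5,12],[-0.5,-10,12],[-1,-15,12]], yaw=[0,0,0,0,0,0,0,0,0,0])

```text
clock: 7.15
position: [536.4, 81.5, 344.4]
ee_rot: [-0.622, 0.783, -0.001, 0.004]
contact_force: [0.5, -0.5, -0.2]
gripper_width: 85.3
```

```bash
python3 - <<'E'
from h import *
s=read_state();print(s['position'],s['ee_rot'],s['gripper_width'])
im=get_image("side");cv2.imwrite("pics/s4.png",cv2.resize(im["color"][100:380,200:460],None,fx=2,fy=2))
E
```

```text
[536.35169055  81.54172753 344.35445619] [-0.62217103  0.7828699  -0.00109444  0.00409003] 85.26927310839571
```

View pics/s4.png

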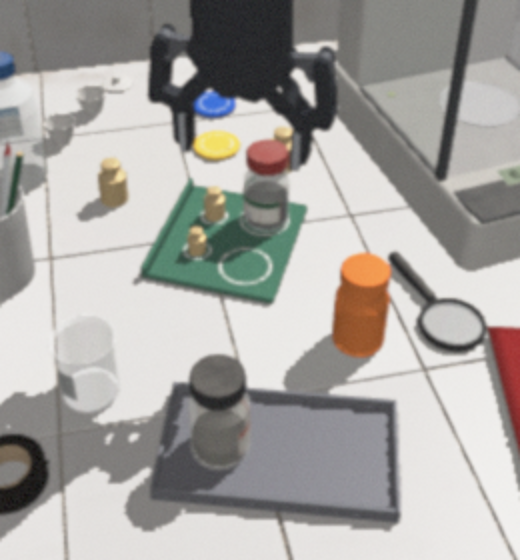

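The black bottle stands upright in the tray at (218,410), its ring on the stand is free, and the weights are in place. Next is the red bottle.

apply_moves(fingers=[0,0,0,0,0,0,0,0,0,0], dp=[[-0.6,-4.5,0],[-1.2,-9,0],[-1.65,-12.8,0],[-1.65,-12.8,0],[-1.65,-12.8,0],[-1.65,-12.8,-3],[-1.65,-12.8,-6],[-1.65,-12.8,-9],[-1.65,-12.8,-11.7],[-1.65,-12.8,-11.7]], yaw=[-0.4,-0.4,-0.4,-0.4,-0.4,-0.4,-0.4,-0.4,-0.4,-0.4])

```text
clock: 8.2
position: [517.1, -51.0, 223.5]
ee_rot: [-0.618, 0.787, 0.001, -0.002]
contact_force: [-0.7, -0.7, 0.2]
gripper_width: 85.6
```

```bash
cat > ring.py <<'E'
from h import *
import sys
def ring(im,p,w=22,z=8):
    u,v=proj(im,p);x0,y0=int(u)-w,int(v)-w;h=cv2.cvtColor(im["color"][y0:y0+2*w,x0:x0+2*w],cv2.COLOR_BGR2HSV)
    m=cv2.inRange(h,(0,0,120),(180,45,255));cs=cv2.findContours(m,cv2.RETR_EXTERNAL,cv2.CHAIN_APPROX_NONE)[0]
    for c in sorted(cs,key=cv2.contourArea)[-3:]:
        q=np.array([ray(im,a+x0,b+y0,z)[:2] for a,b in c[:,0]],np.float32)
        print(len(c),[np.round(x,1) for x in cv2.minEnclosingCircle(q)])
if __name__=="__main__":
    s=read_state();print(s['position'],s['ee_rot'].round(4),s['contact_force'])
    for n in("top","side"): print(n);ring(get_image(n),(537.3,25.7,8))
E
python3 ring.py
```

```text
[517.05629677 -51.04768834 223.50141314] [-0.6176  0.7865  0.0015 -0.0017] [-0.73962827 -0.68665791  0.21129698]
top
198 [array([540.9,  29.4]), np.float64(70.3)]
side
24 [array([520.3, -45. ]), np.float64(12.6)]
15 [array([502.2, -36.2]), np.float64(11.0)]
127 [array([536.3,  50.4]), np.float64(51.3)]
```

apply_moves(fingers=[0,0,0], dp=[[0.27,0.47,0.4],[0.27,0.47,0.4],[0.27,0.47,0.4]], yaw=[0,0,0])

```text
clock: 8.6
position: [522.0, -46.0, 232.6]
ee_rot: [-0.618, 0.786, -0.001, 0.003]
contact_force: [-0.9, -0.1, 0.5]
gripper_width: 85.6
```

apply_moves(fingers=[0,0,0,0], dp=[[-0.2,0,-0.45],[-0.2,0,-0.45],[-0.2,0,-0.45],[-0.2,0,-0.45]], yaw=[0,0,0,0])

```text
clock: 9.0
position: [519.9, -46.1, 228.0]
ee_rot: [-0.618, 0.786, -0.001, 0.003]
contact_force: [-0.1, 0.6, 0.1]
gripper_width: 85.3
```

apply_moves(fingers=[0.5,0.8,0.8,0.8,0.8,0.8], dp=[[0,0,0],[0,0,0],[0,0,0],[0,0,0],[0,0,0],[0,0,0]], yaw=[0,0,0,0,0,0])

```text
clock: 9.6
position: [519.9, -46.1, 228.6]
ee_rot: [-0.618, 0.786, -0.002, 0.003]
contact_force: [-1.5, 0.0, 6.5]
gripper_width: 44.7
```

apply_moves(fingers=[0.8,0.8,0.8,0.8,0.8,0.8,0.8,0.8,0.8,0.8], dp=[[0,0,2],[0,0,5],[0,0,9],[0,0,12],[0,4,12],[0,8,12],[-1,12,12],[-2,16,12],[-3,20,12],[-4,24,12]], yaw=[0,0,0,0,0,0,0,0,0,0])

```text
clock: 10.6
position: [479.1, 195.4, 348.1]
ee_rot: [-0.618, 0.786, -0.001, 0.003]
contact_force: [1.2, 0.3, -1.2]
gripper_width: 45.2
```

apply_moves(fingers=[0.8,0.8,0.8,0.8,0.8,0.8,0.8,0.8,0.8,0.8], dp=[[-2.25,4.1,0],[-2.25,4.1,0],[-2.25,4.1,0],[-2.25,4.1,-3],[-2.25,4.1,-6],[-2.25,4.1,-9],[-2.25,4.1,-10.5],[-2.25,4.1,-11.5],[-2.25,4.1,-12],[-2.25,4.1,-12]], yaw=[0,0,0,0,0,0,0,0,0,0])

```text
clock: 11.6
position: [457.0, 235.8, 227.8]
ee_rot: [-0.618, 0.786, -0.001, 0.002]
contact_force: [0.2, -0.4, -0.5]
gripper_width: 45.0
```

apply_moves(fingers=[0.8,0.8,0.8,0.8,0.8,0.8], dp=[[0,0,-0.2],[0,0,-0.3],[0,0,-0.35],[0,0,-0.4],[0,0,-0.4],[0,0,-0.4]], yaw=[0,0,0,0,0,0])

```text
clock: 12.2
position: [457.1, 236.0, 224.6]
ee_rot: [-0.618, 0.786, -0.001, 0.003]
contact_force: [-1.7, -0.3, 5.9]
gripper_width: 44.7
```

apply_moves(fingers=[0.5,0.2,0.2,0.2,0.2,0.2,0.2,0.45,0.45,0.45], dp=[[0,0,0.05],[0,0,0.05],[0,0,0.05],[0,0,0.05],[0,0,3],[0,0,7],[0,0,11.5],[2,-5,12],[4,-10,12],[6,-15,12]], yaw=[0,0,0,0,0,0,0,8,16,24])

```text
clock: 13.2
position: [507.4, 110.6, 345.2]
ee_rot: [0.762, -0.648, 0.001, -0.004]
contact_force: [1.2, 1.0, -0.9]
gripper_width: 47.3
```

```bash
cat > m3.py <<'E'
from h import *
from m import blob,hullpts
im=get_image("side");s=read_state();print(s['position'],s['ee_rot'],s['gripper_width'])
cv2.imwrite("pics/s5.png",cv2.resize(im["color"][100:380,200:460],None,fx=2,fy=2))
E
python3 m3.py
```

```text
[507.66770922 109.56423876 344.28642101] [ 7.57920404e-01 -6.52339474e-01  7.34516393e-04 -3.05506388e-03] 47.026596918809545
```

View pics/s5.png

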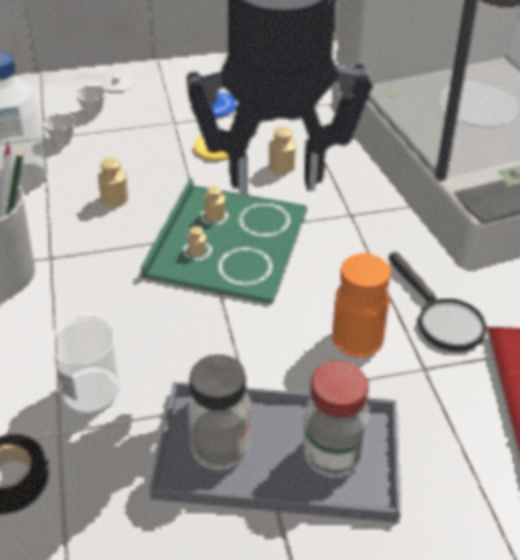

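Both bottles stand upright in the tray. The empty rings centre at about (245,266) and (265,219) in the crop. I am measuring the ring and weight positions from here.

```bash
cat > m4.py <<'E'
from h import *
for nm in("side",):
    im=get_image(nm);h=cv2.cvtColor(im["color"],cv2.COLOR_BGR2HSV)
    g=cv2.inRange(h,(50,50,20),(95,255,255));g[:, :265]=0;g[:,362:]=0;g[:180]=0;g[255:]=0
    k=cv2.morphologyEx(g,cv2.MORPH_CLOSE,np.ones((3,3)))
    cs,hi=cv2.findContours(g,cv2.RETR_CCOMP,cv2.CHAIN_APPROX_NONE)
    for c,hh in zip(cs,hi[0]):
        if len(c)>15:
            q=np.array([ray(im,a,b,8)[:2] for a,b in c[:,0]],np.float32);e=cv2.fitEllipse(q)
            print(hh[3]>=0,len(c),np.round(e[0],1),np.round(e[1],1))
    for lab,win,hgt in(("small",(288,205,308,235),28),("large",(298,190,316,215),36)):
        m=cv2.inRange(h,(12,50,90),(30,255,255));x0,y0,x1,y1=win;z=np.zeros_like(m);z[y0:y1,x0:x1]=m[y0:y1,x0:x1]
        x,y,w,hh=cv2.boundingRect(z);mo=cv2.moments(z,True);u=mo['m10']/mo['m00']
        print(lab,x,y,w,hh,"bottom",ray(im,u,y+hh-1,8).round(1),"top",ray(im,u,y,8+hgt).round(1))
E
python3 m4.py
```

```text
False 47 [520.8 -48.2] [40.4 42.9]
False 251 [557.6 -11.4] [161.5 166.5]
True 125 [537.6  24.3] [53.1 54.5]
True 52 [588.4  -5.6] [31.8 60.7]
True 65 [520.6 -47.3] [57.  58.8]
small 294 205 14 23 bottom [584.2  10.7   8. ] top [586.5 -24.8  36. ]
large 298 193 15 22 bottom [572.7 -29.7   8. ] top [573.8 -54.8  44. ]
```

apply_moves(fingers=[0.45,0.45,0.45,0.45,0.45,0.45,0.45,0.45,0.45,0.45], dp=[[2,-5,0],[4,-10,0],[6,-15,0],[6.6,-16,-1],[6.6,-16,-3],[6.6,-16,-5],[6.6,-16,-7],[6.6,-16,-9],[6.6,-16,-9],[6.6,-16,-9]], yaw=[8,16,24,32,40,48,56,64,68,68])

```text
clock: 14.4
position: [573.4, -48.0, 253.3]
ee_rot: [0.993, -0.116, -0.002, -0.003]
contact_force: [0.2, 0.2, -0.5]
gripper_width: 46.9
```

apply_moves(fingers=[0.45,0.45,0.45], dp=[[0,0,0],[0,0,0],[0,0,0]], yaw=[0,0,0])

```text
clock: 14.7
position: [573.5, -47.6, 253.8]
ee_rot: [0.993, -0.116, -0.002, -0.003]
contact_force: [0.7, 0.8, -0.4]
gripper_width: 47.1
```

```bash
python3 - <<'E'
from h import *
s=read_state();print(s['position'],s['ee_rot'].round(4),s['joints'].round(2))
im=get_image("side");g=np.array([573.5,-50.7,30]);print(proj(im,g),proj(im,s['position']-[0,0,155]))
cv2.imwrite("pics/s6.png",cv2.resize(im["color"][110:260,240:390],None,fx=4,fy=4))
E
```

```text
[573.52007712 -47.60530425 253.78369858] [ 0.9933 -0.1158 -0.0015 -0.0028] [ 0.2   0.45 -0.3  -0.01 -0.82  1.15]
[306.75537472 199.45953427] [305.72101232 173.59742903]
```

View pics/s6.png

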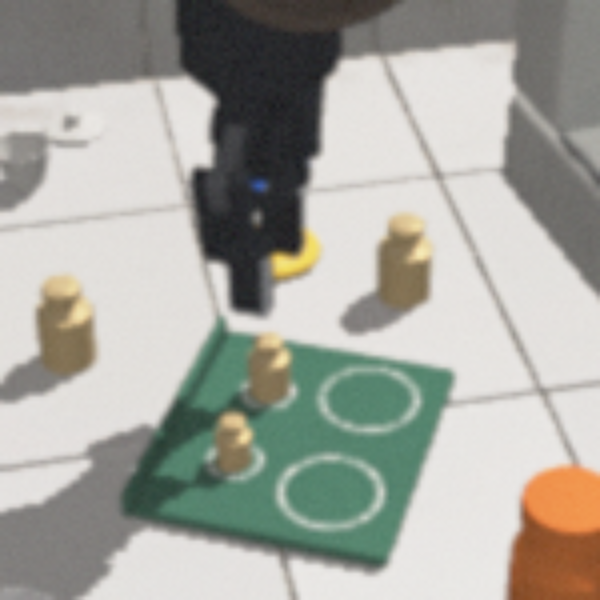

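The fingers are above the large weight at (268,370), with the small one at (234,445). The aim looks right, so I am descending.

apply_moves(fingers=[0.45,0.45,0.45,0.45,0.45,0.45,0.45,0.45], dp=[[0,-0.3,-1],[0,-0.3,-2.5],[0,-0.3,-4],[0,-0.3,-5.5],[0,-0.3,-6.5],[0,-0.3,-7],[0,-0.3,-7],[0,-0.3,-7]], yaw=[0,0,0,0,0,0,0,0])

```text
clock: 15.55
position: [573.8, -50.8, 184.1]
ee_rot: [0.993, -0.116, -0.001, -0.003]
contact_force: [0.1, -0.2, 0.4]
gripper_width: 47.3
```

apply_moves(fingers=[0.7,1,1,1,1,1], dp=[[0,0,0],[0,0,0],[0,0,0],[0,0,0],[0,0,0],[0,0,0]], yaw=[0,0,0,0,0,0])

```text
clock: 16.15
position: [574.2, -50.6, 185.1]
ee_rot: [0.993, -0.116, -0.0, -0.003]
contact_force: [-0.2, 1.8, 6.7]
gripper_width: 19.8
```

apply_moves(fingers=[1,1,1,1,1,1,1,1,1,1], dp=[[0,0,1],[0,0,3],[0,0,6],[0,0,8],[0.3,-4,8],[0.6,-8,8],[0.9,-12,8],[1.3,-16,8],[1.7,-20,8],[1.85,-22,8]], yaw=[0,0,0,0,0,0,0,0,0,0])

```text
clock: 17.15
position: [592.2, -273.6, 264.8]
ee_rot: [0.993, -0.117, -0.001, -0.003]
contact_force: [0.3, 0.4, -0.9]
gripper_width: 19.7
```

apply_moves(fingers=[1,1,1], dp=[[0,0,0],[0,0,0],[0,0,0]], yaw=[0,0,0])

```text
clock: 17.45
position: [592.0, -272.8, 264.7]
ee_rot: [0.993, -0.117, -0.001, -0.003]
contact_force: [-0.2, 1.1, -1.0]
gripper_width: 20.1
```

```bash
python3 - <<'E'
from h import *
s=read_state();print(s['position'],s['ee_rot'].round(4),s['joints'].round(2),s['contact_force'])
im=get_image("side");cv2.imwrite("pics/s7.png",cv2.resize(im["color"][60:240,230:410],None,fx=3.3,fy=3.3))
E
```

```text
[ 591.99578963 -272.78984374  264.74784959] [ 9.932e-01 -1.166e-01 -9.000e-04 -3.100e-03] [-0.19  0.55 -0.09 -0.01 -0.93  1.53] [-0.23061109  1.08001315 -0.98402431]
```

View pics/s7.png

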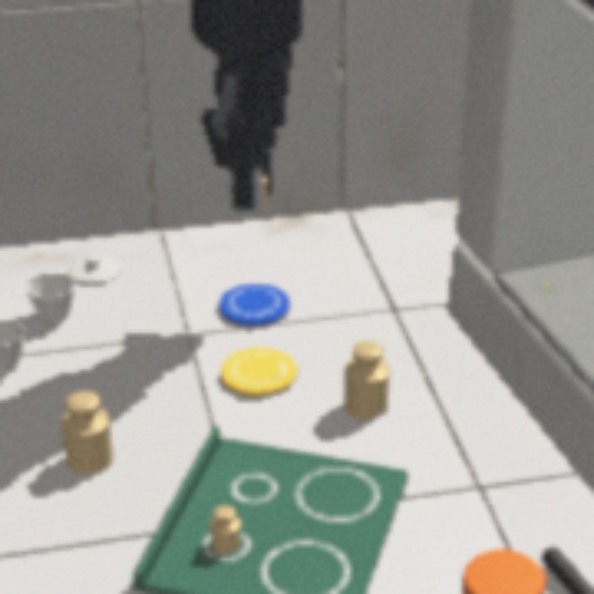

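The large weight is held above the blue pad (255,303), and nothing else is disturbed. Lowering.

apply_moves(fingers=[1,1,1,1,1,1,1,1,1], dp=[[0.05,0.1,-2],[0.05,0.1,-4],[0.05,0.1,-5.5],[0.05,0.1,-6.5],[0.05,0.1,-7.2],[0.05,0.1,-7.6],[0.05,0.1,-7.8],[0.05,0.1,-7.9],[0.05,0.1,-7.9]], yaw=[0,0,0,0,0,0,0,0,0])

```text
clock: 18.4
position: [592.8, -271.6, 186.3]
ee_rot: [0.993, -0.116, -0.0, -0.003]
contact_force: [0.2, 0.1, -1.1]
gripper_width: 19.8
```

apply_moves(fingers=[1,1,1,1,1], dp=[[0,0,-0.1],[0,0,-0.2],[0,0,-0.25],[0,0,-0.3],[0,0,-0.3]], yaw=[0,0,0,0,0])

```text
clock: 18.9
position: [592.8, -271.6, 183.2]
ee_rot: [0.993, -0.116, -0.0, -0.003]
contact_force: [-0.2, -0.3, -0.0]
gripper_width: 19.9
```

apply_moves(fingers=[1,1,1], dp=[[0,0,-0.05],[0,0,-0.1],[0,0,-0.1]], yaw=[0,0,0])

```text
clock: 19.2
position: [592.8, -271.6, 183.1]
ee_rot: [0.993, -0.116, -0.0, -0.003]
contact_force: [-0.9, 1.2, 5.0]
gripper_width: 19.7
```

Contact at the predicted height. Releasing, retreating and moving towards the small weight.

apply_moves(fingers=[0.8,0.6,0.5,0.5,0.5,0.5,0.5,0.5,0.5,0.5], dp=[[0,0,0.05],[0,0,0.05],[0,0,0.05],[0,0,0.05],[0,0,2],[0,0,5],[0,0,8],[0,5,10],[0,10,10],[0,15,10]], yaw=[0,0,0,0,0,0,0,0,0,0])

```text
clock: 20.2
position: [592.8, -124.1, 284.2]
ee_rot: [0.993, -0.117, 0.001, -0.003]
contact_force: [0.8, 0.4, -0.3]
gripper_width: 43.1
```

apply_moves(fingers=[0.5,0.5,0.5,0.5,0.5,0.5], dp=[[-0.5,4,0],[-0.5,8,0],[-0.5,12,-1],[-0.5,12.5,-2],[-0.5,12.5,-2],[-0.5,12.5,-2]], yaw=[0,0,0,0,0,0])

```text
clock: 20.8
position: [587.8, 0.2, 263.9]
ee_rot: [0.993, -0.117, 0.001, -0.003]
contact_force: [-0.3, 0.6, -0.0]
gripper_width: 42.9
```

```bash
python3 - <<'E'
from h import *
s=read_state();print(s['position'],s['ee_rot'].round(4),s['gripper_width'])
im=get_image("top");print(proj(im,(592.7,-270.7,6)),proj(im,(592.7,-270.7,42)))
cv2.imwrite("pics/t8.png",cv2.resize(im["color"][150:250,270:450],None,fx=4,fy=4))
E
```

```text
[5.87782197e+02 2.27810619e-01 2.63940516e+02] [ 9.931e-01 -1.172e-01  7.000e-04 -2.800e-03] 42.86135900777391
[431.12889085 189.14987858] [435.05026997 185.68434456]
```

View pics/t8.png

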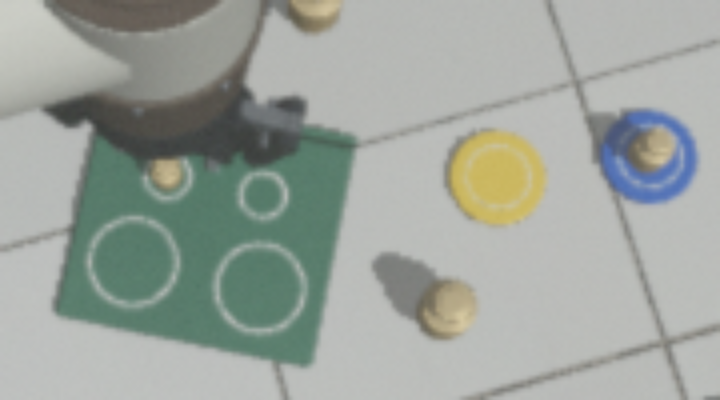

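The large weight sits centred on the blue pad (ring at about (648,157)). The empty spots are clear, and the arm is over the small weight at (166,174). Descending.

apply_moves(fingers=[0.5,0.5,0.5,0.5,0.5,0.5,0.5,0.5,0.5], dp=[[-0.1,0.35,0],[-0.1,0.35,-2],[-0.1,0.35,-4],[-0.1,0.35,-5.5],[-0.1,0.35,-6.5],[-0.1,0.35,-7.3],[-0.1,0.35,-7.9],[-0.1,0.35,-8.1],[-0.1,0.35,-8.1]], yaw=[0,0,0,0,0,0,0,0,0])

```text
clock: 21.75
position: [587.0, 3.3, 183.4]
ee_rot: [0.993, -0.118, 0.001, -0.003]
contact_force: [0.7, -0.3, 0.8]
gripper_width: 42.6
```

apply_moves(fingers=[0.5,0.75,1,1,1,1,1], dp=[[0,0,-0.1],[0,0,-0.1],[0,0,-0.1],[0,0,-0.1],[0,0,-0.1],[0,0,-0.1],[0,0,-0.1]], yaw=[0,0,0,0,0,0,0])

```text
clock: 22.45
position: [587.2, 3.4, 183.0]
ee_rot: [0.993, -0.117, 0.002, -0.003]
contact_force: [-1.2, 0.3, 5.8]
gripper_width: 15.5
```

apply_moves(fingers=[1,1,1,1,1,1,1,1,1,1], dp=[[0,0,1],[0,0,3],[0,0,6],[0,0,8],[0,-4,8],[-0.1,-8,8],[-0.2,-12,8],[-0.3,-16,8],[-0.4,-18.7,8],[-0.4,-18.7,8]], yaw=[0,0,0,0,0,0,0,0,0,0])

```text
clock: 23.45
position: [582.5, -186.7, 262.7]
ee_rot: [0.993, -0.12, 0.001, -0.003]
contact_force: [0.0, 0.0, -0.5]
gripper_width: 15.2
```

apply_moves(fingers=[1,1,1], dp=[[0,0,0],[0,0,0],[0,0,0]], yaw=[0,0,0])

```text
clock: 23.75
position: [582.6, -185.8, 262.7]
ee_rot: [0.993, -0.119, 0.001, -0.003]
contact_force: [-0.1, 0.6, -0.7]
gripper_width: 15.8
```

apply_moves(fingers=[1,1,1,1,1,1,1,1,1,1], dp=[[0.05,0.2,0],[0.05,0.2,-2],[0.05,0.2,-4],[0.05,0.2,-5.5],[0.05,0.2,-6.5],[0.05,0.2,-7.2],[0.05,0.2,-7.6],[0.05,0.2,-7.8],[0.05,0.2,-7.9],[0.05,0.2,-7.9]], yaw=[0,0,0,0,0,0,0,0,0,0])

```text
clock: 24.75
position: [583.2, -183.8, 184.1]
ee_rot: [0.993, -0.119, 0.002, -0.003]
contact_force: [-0.8, 0.4, -0.8]
gripper_width: 15.2
```

apply_moves(fingers=[1,1,1,1,1], dp=[[0,0,-0.1],[0,0,-0.2],[0,0,-0.3],[0,0,-0.35],[0,0,-0.35]], yaw=[0,0,0,0,0])

```text
clock: 25.25
position: [583.3, -183.8, 181.0]
ee_rot: [0.993, -0.119, 0.002, -0.003]
contact_force: [0.1, 0.3, 3.1]
gripper_width: 15.6
```

apply_moves(fingers=[0.8,0.6,0.5,0.5,0.5,0.5,0.5,0.5,0.5,0.3], dp=[[0,0,0.05],[0,0,0.05],[0,0,0.05],[0,0,0.05],[0,0,2],[0,0,5],[0,0,8],[0,2,12],[0,6,15],[0,11,16.5]], yaw=[0,0,0,0,0,0,0,0,-8,-16])

```text
clock: 26.25
position: [583.7, -76.7, 348.7]
ee_rot: [0.966, -0.259, 0.005, -0.003]
contact_force: [1.0, 0.2, -0.5]
gripper_width: 55.8
```

apply_moves(fingers=[0.2,0,0,0,0,0,0,0,0,0], dp=[[-2,4,0],[-4,8,0],[-6,12,0],[-8,16,0],[-10,20,0],[-11,24,0],[-12,28,0],[-12.5,31.5,0],[-12.5,31.5,0],[-12.5,31.5,0]], yaw=[-8,-16,-24,-32,-40,-48,-56,-64,-72,-74])

```text
clock: 27.25
position: [458.2, 239.7, 348.6]
ee_rot: [-0.615, 0.788, -0.006, -0.0]
contact_force: [-0.3, 0.2, -0.6]
gripper_width: 85.3
```

```bash
python3 - <<'E'
from h import *
s=read_state();print(s['position'],s['ee_rot'].round(4),s['gripper_width'])
im=get_image("top")
cv2.imwrite("pics/t9.png",cv2.resize(im["color"][140:290,170:450],None,fx=2.8,fy=2.8))
E
```

```text
[458.24122027 239.65769457 348.57088349] [-6.153e-01  7.882e-01 -6.100e-03 -3.000e-04] 85.33381155686607
```

View pics/t9.png

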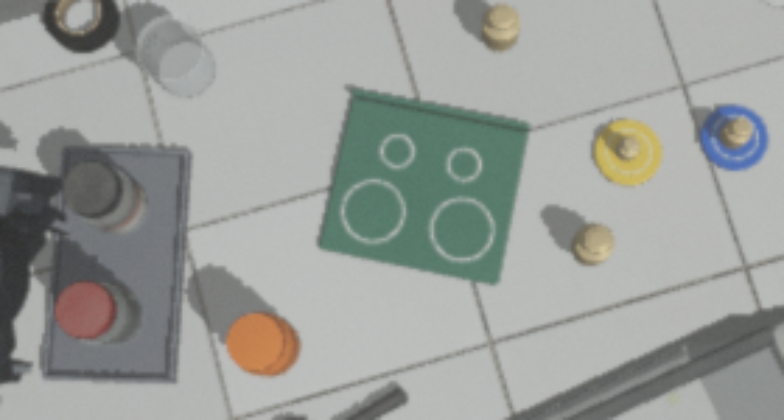

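Both weights are centred on their pads: yellow at (628,152), blue at (737,135). Both bottles and the beaker are as they were. Regrasping the red bottle.

apply_moves(fingers=[0,0,0,0,0,0,0,0,0,0], dp=[[-0.1,-0.2,0],[-0.1,-0.2,0],[-0.1,-0.2,-3],[-0.1,-0.2,-6],[-0.1,-0.2,-9],[-0.1,-0.2,-11],[-0.1,-0.2,-12],[-0.1,-0.2,-12.3],[-0.1,-0.2,-12.3],[-0.1,-0.2,-12.3]], yaw=[0,0,0,0,0,0,0,0,0,0])

```text
clock: 28.3
position: [457.8, 237.4, 226.6]
ee_rot: [-0.615, 0.788, -0.006, 0.001]
contact_force: [0.6, 0.9, -0.3]
gripper_width: 85.4
```

```bash
cat > g.py <<'E'
from h import *
from scipy.spatial.transform import Rotation as R
s=read_state();r=R.from_quat(s['ee_rot']).as_matrix()
print(s['position'].round(1),"grasp",(s['position']+155*r[:,2]).round(1),"tilt",r[:,2].round(4),"toolx",np.degrees(np.arctan2(r[1,0],r[0,0])).round(1),s['contact_force'].round(1),s['gripper_width'])
E
python3 g.py
```

```text
[457.8 237.4 226.6] grasp [459.1 236.   71.6] tilt [ 0.0087 -0.0086 -0.9999] toolx -104.1 [ 0.6  0.9 -0.3] 85.39160500876686
```

apply_moves(fingers=[0,0,0.5,0.8,0.8,0.8,0.8,0.8], dp=[[-0.1,0,-0.2],[-0.1,0,-0.2],[-0.1,0,-0.2],[-0.1,0,-0.2],[-0.1,0,-0.2],[-0.1,0,-0.2],[-0.1,0,-0.2],[-0.1,0,-0.2]], yaw=[0,0,0,0,0,0,0,0])

```text
clock: 29.1
position: [456.8, 237.5, 225.3]
ee_rot: [-0.615, 0.788, -0.006, 0.001]
contact_force: [-1.5, 0.4, 5.1]
gripper_width: 45.0
```

apply_moves(fingers=[0.8,0.8,0.8,0.8,0.8,0.8,0.8,0.8,0.8,0.8], dp=[[0,0,2],[0,0,5],[0,0,9],[0,0,12],[1,-4,12],[2,-8,12],[3,-12,12],[4,-16,12],[5,-20,12],[6,-24,12]], yaw=[0,0,0,0,0,0,0,0,0,0])

```text
clock: 30.1
position: [516.7, -4.2, 345.1]
ee_rot: [-0.615, 0.788, -0.006, 0.001]
contact_force: [0.4, 0.1, -0.9]
gripper_width: 44.7
```

apply_moves(fingers=[0.8,0.8,0.8,0.8,0.8], dp=[[0.2,-4,0],[0.2,-4.1,0],[0.2,-4.1,0],[0.2,-4.1,0],[0.2,-4.1,0]], yaw=[0.5,0.5,0.5,0.5,0.5])

```text
clock: 30.6
position: [518.7, -44.2, 345.1]
ee_rot: [-0.619, 0.785, -0.006, 0.001]
contact_force: [-0.3, 0.6, -1.8]
gripper_width: 44.8
```

```bash
python3 g.py
```

```text
[518.7 -44.2 345.1] grasp [520.  -45.4 190.1] tilt [ 0.0086 -0.0081 -0.9999] toolx -103.5 [-0.3  0.6 -1.8] 44.77782079436449
```

apply_moves(fingers=[0.8,0.8,0.8,0.8,0.8,0.8,0.8,0.8,0.8,0.8], dp=[[0.08,-0.12,0],[0.08,-0.12,-3],[0.08,-0.12,-6],[0.08,-0.12,-8.5],[0.08,-0.12,-10],[0.08,-0.12,-11],[0.08,-0.12,-11.2],[0.08,-0.12,-11.3],[0.08,-0.12,-11.3],[0.08,-0.12,-11.3]], yaw=[0,0,0,0,0,0,0,0,0,0])

```text
clock: 31.6
position: [519.7, -45.3, 233.0]
ee_rot: [-0.619, 0.785, -0.006, 0.002]
contact_force: [-0.2, 0.8, -0.4]
gripper_width: 44.8
```

apply_moves(fingers=[0.8,0.8,0.8,0.8,0.8], dp=[[0,0,-0.1],[0,0,-0.2],[0,0,-0.25],[0,0,-0.3],[0,0,-0.3]], yaw=[0,0,0,0,0])

```text
clock: 32.1
position: [519.7, -45.3, 229.9]
ee_rot: [-0.619, 0.785, -0.006, 0.002]
contact_force: [0.1, -0.4, -1.9]
gripper_width: 44.6
```

```bash
python3 g.py
```

```text
[519.7 -45.3 229.9] grasp [521.3 -46.6  74.9] tilt [ 0.0103 -0.0078 -0.9999] toolx -103.5 [ 0.1 -0.4 -1.9] 44.55734260487022
```

apply_moves(fingers=[0.8,0.8,0.8,0.8], dp=[[-0.04,0,-0.08],[-0.04,0,-0.15],[-0.04,0,-0.15],[-0.04,0,-0.15]], yaw=[0,0,0,0])

```text
clock: 32.5
position: [519.5, -45.3, 229.3]
ee_rot: [-0.62, 0.785, -0.007, 0.002]
contact_force: [-1.3, 0.3, 6.7]
gripper_width: 44.9
```

apply_moves(fingers=[0.5,0.2,0,0,0,0,0,0,0,0], dp=[[0,0,0.05],[0,0,0.05],[0,0,0.05],[0,0,0.05],[0,0,3],[0,0,7],[0,0,11.5],[0.5,5,12],[1,10,12],[1.5,15,12]], yaw=[0,0,0,0,0,0,0,0,0,0])

```text
clock: 33.5
position: [534.3, 104.9, 350.2]
ee_rot: [-0.619, 0.785, -0.007, 0.003]
contact_force: [1.3, -0.2, 0.1]
gripper_width: 85.5
```

apply_moves(fingers=[0,0,0,0,0,0], dp=[[0.5,4,0],[0.9,8,0],[1.2,12,0],[1.2,12.5,0],[1.2,12.5,0],[1.2,12.5,0]], yaw=[0,0,0,0,0,0])

```text
clock: 34.1
position: [546.0, 229.1, 349.8]
ee_rot: [-0.619, 0.786, -0.007, 0.002]
contact_force: [0.8, 0.3, -0.0]
gripper_width: 85.3
```

```bash
python3 g.py;python3 - <<'E'
from h import *
im=get_image("side")
cv2.imwrite("pics/s10.png",cv2.resize(im["color"][100:380,200:460],None,fx=2,fy=2))
E
```

```text
[546.  229.1 349.8] grasp [547.9 227.9 194.9] tilt [ 0.0117 -0.0079 -0.9999] toolx -103.5 [ 0.8  0.3 -0. ] 85.34198586680459
```

View pics/s10.png

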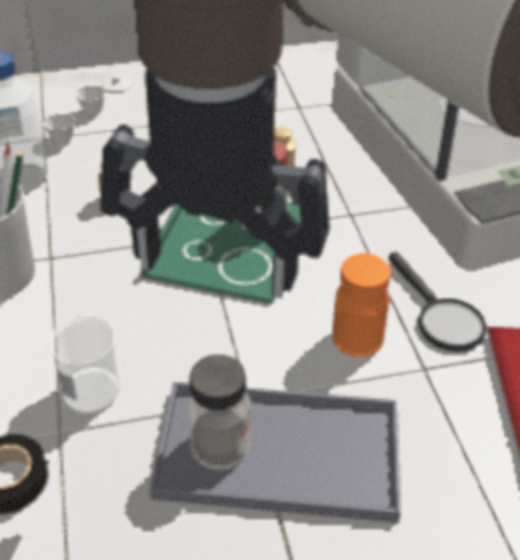

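The red bottle is back on the stand, hidden behind the gripper, and the black bottle at (218,410) has not moved. Grasping the black bottle.

apply_moves(fingers=[0,0,0,0,0,0,0,0,0,0], dp=[[0,0.47,0],[0,0.47,0],[0,0.47,-3],[0,0.47,-6],[0,0.47,-9],[0,0.47,-11],[0,0.47,-12],[0,0.47,-12.4],[0,0.47,-12.4],[0,0.47,-12.4]], yaw=[0,0,0,0,0,0,0,0,0,0])

```text
clock: 35.15
position: [546.6, 233.6, 227.3]
ee_rot: [-0.619, 0.786, -0.007, 0.004]
contact_force: [0.7, 0.2, 0.1]
gripper_width: 85.1
```

```bash
python3 g.py
```

```text
[546.6 233.6 227.3] grasp [548.7 232.6  72.3] tilt [ 0.014  -0.0064 -0.9999] toolx -103.6 [0.7 0.2 0.1] 85.13568820522113
```

apply_moves(fingers=[0,0,0.5,0.8,0.8,0.8,0.8,0.8], dp=[[-0.08,0,-0.25],[-0.08,0,-0.25],[-0.08,0,-0.25],[-0.08,0,-0.25],[-0.08,0,-0.25],[-0.08,0,-0.25],[-0.08,0,-0.25],[-0.08,0,-0.25]], yaw=[0,0,0,0,0,0,0,0])

```text
clock: 35.95
position: [545.8, 233.7, 225.5]
ee_rot: [-0.619, 0.786, -0.007, 0.004]
contact_force: [-2.2, -1.7, 5.3]
gripper_width: 44.7
```

apply_moves(fingers=[0.8,0.8,0.8,0.8,0.8,0.8,0.8,0.8,0.8,0.8], dp=[[0,0,2],[0,0,5],[0,0,9],[0,0,12],[-0.2,-4,12],[-0.4,-8,12],[-0.6,-12,12],[-0.8,-16,12],[-0.95,-20,12],[-0.95,-20.6,12]], yaw=[0,0,0,0,0,0,0,0,0,0])

```text
clock: 36.95
position: [535.4, 24.4, 344.9]
ee_rot: [-0.617, 0.787, -0.007, 0.003]
contact_force: [0.6, 0.4, -1.2]
gripper_width: 44.5
```

apply_moves(fingers=[0.8,0.8,0.8], dp=[[0,0,0],[0,0,0],[0,0,0]], yaw=[0,0,0])

```text
clock: 37.25
position: [535.5, 25.3, 344.6]
ee_rot: [-0.617, 0.787, -0.006, 0.003]
contact_force: [0.5, 0.0, -1.6]
gripper_width: 44.7
```

```bash
python3 g.py
```

```text
[535.5  25.3 344.6] grasp [537.4  24.3 189.6] tilt [ 0.0124 -0.0067 -0.9999] toolx -103.7 [ 0.5  0.  -1.6] 44.696258676548325
```

apply_moves(fingers=[0.8,0.8,0.8,0.8,0.8,0.8,0.8,0.8,0.8,0.8], dp=[[0.05,0.17,0],[0.05,0.17,-3],[0.05,0.17,-6],[0.05,0.17,-8.5],[0.05,0.17,-10],[0.05,0.17,-11],[0.05,0.17,-11.2],[0.05,0.17,-11.3],[0.05,0.17,-11.3],[0.05,0.17,-11.3]], yaw=[0,0,0,0,0,0,0,0,0,0])

```text
clock: 38.25
position: [536.3, 27.1, 232.5]
ee_rot: [-0.618, 0.787, -0.007, 0.004]
contact_force: [1.4, 0.1, -1.0]
gripper_width: 44.8
```

apply_moves(fingers=[0.8,0.8,0.8,0.8,0.8], dp=[[0,0,-0.1],[0,0,-0.2],[0,0,-0.3],[0,0,-0.35],[0,0,-0.35]], yaw=[0,0,0,0,0])

```text
clock: 38.75
position: [536.4, 27.1, 229.5]
ee_rot: [-0.618, 0.786, -0.007, 0.004]
contact_force: [-1.9, 0.1, 3.9]
gripper_width: 44.7
```

```bash
python3 g.py
```

```text
[536.4  27.1 229.5] grasp [538.6  26.2  74.5] tilt [ 0.0145 -0.0062 -0.9999] toolx -103.7 [-1.9  0.1  3.9] 44.70405463741033
```

Contact. Releasing and retreating to the side with a clear view.

apply_moves(fingers=[0.5,0.2,0,0,0,0,0,0,0,0], dp=[[0,0,0.05],[0,0,0.05],[0,0,0.05],[0,0,0.05],[0,0,3],[0,0,7],[0,0,11.5],[-1,5,12],[-2,10,12],[-3,15,12]], yaw=[0,0,0,0,0,0,0,0,0,0])

```text
clock: 39.75
position: [506.5, 175.1, 350.3]
ee_rot: [-0.617, 0.787, -0.007, 0.005]
contact_force: [1.3, 0.1, 0.4]
gripper_width: 85.4
```

apply_moves(fingers=[0,0,0,0,0,0,0,0], dp=[[-2,5,1],[-4,10,2],[-6,15,2],[-8,20,2],[-8,20,2],[-8,20,2],[-8,20,2],[-8,20,2]], yaw=[0,0,0,0,0,0,0,0])

```text
clock: 40.55
position: [426.9, 373.9, 370.1]
ee_rot: [-0.616, 0.787, -0.007, 0.004]
contact_force: [1.0, 0.6, -0.2]
gripper_width: 85.6
```

```bash
python3 m2.py | grep -E "red|blk"; python3 - <<'E'
from h import *
t=get_image("top")["color"][145:250,200:450];s=get_image("side")["color"][130:350,200:380]
o=np.zeros((600,800,3),np.uint8);a=cv2.resize(t,None,fx=1.9,fy=1.9);b=cv2.resize(s,None,fx=1.7,fy=1.7)
t0=cv2.imread("pics/top0.png")[145:250,200:450];c=cv2.resize(t0,None,fx=1.9,fy=1.9)
o[:a.shape[0],:a.shape[1]]=a;o[210:210+c.shape[0],:c.shape[1]]=c;o[:b.shape[0],480:480+b.shape[1]]=b
cv2.imwrite("pics/f.png",o)
E
```

```text
red [array([520.5, -46.4]), np.float64(20.6)] [519.9 -45.7]
blk [array([544. ,  25.4]), np.float64(37.9)] [531.9  32. ]Traceback (most recent call last):
  File "m2.py", line 12, in <module>
    cir("wS",top,(12,50,110),(30,255,255),(302,184,322,202),30)
    ~~~^^^^^^^^^^^^^^^^^^^^^^^^^^^^^^^^^^^^^^^^^^^^^^^^^^^^^^^^
  File "m2.py", line 9, in cir
    c=blob(im,lo,hi,win);print(nm,[np.round(x,1) for x in cv2.minEnclosingCircle(hullpts(im,c,z))],hullpts(im,c,z).mean(0).round(1))
  File "m.py", line 6, in blob
    c=max(cv2.findContours(k,cv2.RETR_EXTERNAL,cv2.CHAIN_APPROX_NONE)[0],key=cv2.contourArea)
ValueError: max() iterable argument is empty
```

View pics/f.png

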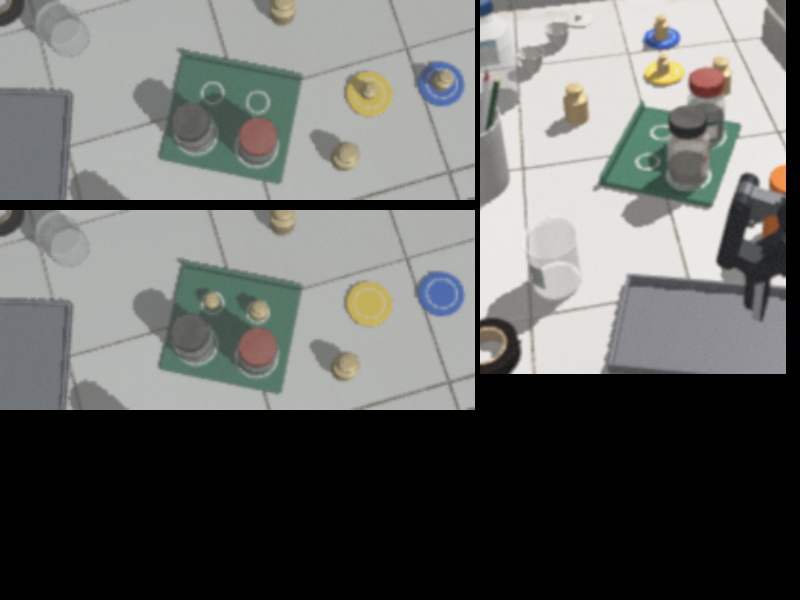

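The bottles are back where they stood, the weights are on their pads and the beaker has not moved. One numeric before/after comparison of the cap patches, then I hand the job in.

```bash
python3 - <<'E'
from h import *
a=cv2.imread("pics/top0.png");b=get_image("top")["color"]
for n,(x,y,w) in {"blk":(303,212,20),"red":(336,219,20),"beaker":(233,160,20)}.items():
    T=a[y-w+4:y+w-4,x-w+4:x+w-4];r=cv2.matchTemplate(cv2.resize(b[y-w:y+w,x-w:x+w],None,fx=4,fy=4,interpolation=3),cv2.resize(T,None,fx=4,fy=4,interpolation=3),5)
    _,v,_,l=cv2.minMaxLoc(r);print(n,"shift px",(l[0]-16)/4,(l[1]-16)/4,round(v,3))
print(job_done())
E
```

```text
blk shift px 0.0 0.0 0.955
red shift px 0.0 0.0 0.98
beaker shift px 0.0 0.0 0.997
the job is handed in; nothing more can be done
None
```

The job is done and handed in, with the robot clear of everything and about 41 s used on the clock. I moved the black and then the red bottle to the grey tray. The large weight then went on the blue pad and the small one on the yellow pad, and finally the red and black bottles went back to their own spots.

**Last checks**
- **Bottles and beaker:** in before/after top pictures both bottles and the beaker show no shift to within about a quarter pixel (about 0.5 mm). Both bottles stand upright.
- **Red cap:** its measured position is within about 1 mm of where it started.
- **Weights:** both stand on their pads and look centred in the top and side views. I did not measure their final offset from the pad centres.
- **Forces:** the tool readings I took never passed 9 N.

**Checks that failed or disagreed**
- **Black cap:** the colour-mask circle fit was unreliable. It took in more than the cap, giving a 38 mm radius for a 21.5 mm cap. I relied on the picture comparison and the ring position instead.
- **Bottle rings:** camera readings of the empty rings differed by about 2 mm from the positions where I gripped the bottles. I set the bottles down between the two.

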